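Pack out a heating block in its carrier with shims and hold the wedge tight

TASK

Pack out the gap between the loose heating block and the clamped stop of its carrier: stand one yellow flat shim in it, and the second too if the orange wedge would otherwise reach the floor without tightening (a shim not needed stays in the blue stand). Then push the wedge down between shim and stop until you feel everything is tight and the block is pressed against the end wall, and finish like that, still gripping the wedge and pressing it in. Do not disturb the beaker or the two syringe filters.

Things in the scene. Friction and masses are not known exactly. Their poses are not given: they have to be found in the camera images.
- carrier: Fixed aluminium carrier, a base plate 78 (x) x 124 (y) x 8 mm with a low rail (top at z = +28 mm) along each long side, rails 64 mm apart inside. Origin: centre of its underside; z up. The floor that block, shims and stop stand on is at z = +8 mm. The inner face of the end wall is at y = +50 mm; the gap to be packed runs along its y axis.
- end_wall: Fixed grey end wall of the carrier, 64 wide, 10 thick, 56 mm high. Origin: middle of the lower edge of its inner face, on the carrier floor; the face looks to the carrier's -y.
- stop: Grey clamped stop, fixed, standing on the carrier floor: plate 63 wide, 14 thick, 42 mm high, foot and screws behind (-y). Origin: middle of the lower edge of its working face, on the carrier floor; axes as the carrier's, the face looks to +y at the block. Its place varies: with the block against the end wall the gap between block and stop is 14.5 to 28.5 mm.
- block: Loose aluminium heating block with four vial bores, 60 (x) x 45 (y) x 54 mm high, about 0.3 kg, between the rails; it starts 0.5 to 3 mm short of the end wall and slides by hand along y. Origin: centre of its underside; axes as the carrier's.
- shim_a: Loose yellow flat shim: upright plate 54 (x) x 8 (y, thickness) x 54 mm high, on it a grip tab 12 (x) x 8 (y) mm from z = 54 to 88, centred at x = +21 mm. Origin: centre of its underside. Starts upright in a flat slot of the stand. All tabs are at different x: with axes kept as the carrier's, each can be gripped across its thickness beside the others, fingertips above z = 56.
- shim_b: Second flat shim, same as shim_a, but with its tab centred at x = -21 mm.
- wedge: Loose orange wedge, 50 wide (x): upright face at y = +5 mm (goes to the shim), sloped face on the -y side (goes to the stop's upper edge); 2.5 mm thick at the tip (z = 0), plus 0.3 mm per mm of height up to z = 60; grip tab 13 (x) x 10 (y) mm, z = 61 to 96, centred over the origin (tip level). Tip points down. Off centre in the gap it presses on one side only: let it across until both press.
- stand: Fixed blue shim stand 68 (x) x 86 (y) x 34 mm high with three slots across it, slot floors at z = +4 mm. Origin: centre of its underside. Slots centred at y = +26 and 0 mm (9.5 mm wide, one flat shim each) and y = -27 mm (13 mm wide, the wedge).
- riser: Fixed white bench riser behind the monitor, 185 (x) x 485 (y) mm, its top 140 mm above the bench; carrier, stand and bystanders stand on it. The monitor in front of it is 380 mm high: reach over it. Origin: centre of its foot, on the bench.
- beaker: Loose small clear beaker, 46 mm across, 58 mm high, a bystander. Origin: centre of its underside.
- filter_white: Loose white syringe filter, 25 mm across, 24 mm high, a bystander. Origin: centre of its underside.
- filter_blue: Loose blue syringe filter, 25 mm across, 24 mm high, a bystander. Origin: centre of its underside.

How it is judged:
By the outcome, as a careful person would: the job done as asked, in the order asked, and still so for the second after the job is handed in, while the arm keeps its last pose, push and grip.
It also fails if it takes over 67 s, if anything falls off the work surface, if the arm or the gripper's body presses on something with over 40 N, if the wrist force passes 120 N, or if a joint passes its speed limit or range.

ROBOT

A 6-joint arm with a two-finger parallel gripper is mounted at the origin on the work surface; the furniture and walls round the work are solid. World frame = base frame: x ahead of the robot, y to its left, z up, the work surface at z = 0. Lengths are in m, angles in rad, forces in N, time in s.
With the tool pointing down it reaches from about 0.4 to 0.925 m from the base axis. Payload 12.5 kg.
Tool frame: the origin (TCP) lies midway between the tips of the shut fingers; the grasp point (between the pads) lies 19 mm behind it; z points along the fingers, y is the direction in which the jaws open and shut (so a half turn about z gives the same grasp; the last joint's range is limited). The gripper opens to 95 mm and grips with 3 to 60 N. Pads are 20 mm wide; open, the fingers measure 119 mm over their backs; the gripper's body (75 mm by 180 mm) begins 59 mm behind the grasp point.
Start: joints at [-1.407, 0.491, 1.559, -0, 1.092, -0.106], TCP at [0.167, -0.602, 0.215] pointing down, gripper open.
Joint ranges: [-3.1, 3.1], [-0.84, 2.19], [0.05, 2.79], [-1.13, 4.28], [0.06, 2.93], [-2.69, 2.69]. Speed limits (rad/s): [2.22, 2.22, 2.79, 3.14, 3.14, 3.14].

INTERFACE

Orientations are given as [roll, pitch, yaw] about the fixed x, y, z axes, in that order (R = Rz(yaw) Ry(pitch) Rx(roll)).
In Python, from bench import robot gives the robot as it stands.
- The arm moves only by the tool apply_moves, never from a script. Its argument "rows" is a list of rows, each a list of 7 numbers: the shift along the tool's x, y, z in m, then the turn, a rotation vector about the tool's x, y, z in units of 6 degrees (1.0 is 6 degrees), then the finger opening in m, from 0 to 0.0951. In form: [[dx, dy, dz, rx, ry, rz, hand], ...]. A call has 1 to 12 rows; each row shifts and turns the commanded pose from where the row before left it, along the tool's axes as they then stand; what a row does not reach is not made up. A row lasts 1/8 s, in which the tool goes at most 62.5 mm and 10.7 degrees, less where a joint would pass 70% of its speed; a pose out of reach is approached as far as the arm can. A call with a gripper value outside its range is refused whole. The fingers move at their own pace and stop on an object; the grip force is fixed at half the most. Time passes only in rows, so rows that do not move let the fingers close. It gives the time, the measured TCP pose, the force and the opening at its end, in the units of the state.
- robot.sense(): the state, without advancing time (a new reading comes with each control period).
- robot.grab_frame(name): name is "side" or "top"; returns a dict with "image" (400x640x3 uint8, red, green, blue), "fx", "fy", "cx", "cy" (pixels), "dist" ([k1, k2, p1, p2, k3] as OpenCV has them; the pictures are not rectified), "R" (3x3) and "t" (3): a world point X has camera coordinates R X + t. Camera axes: x right, y down, z forward; pixel columns grow to the right and rows downward; lengths in m; the calibration is good to about 2 mm. A picture is of the moment at which its call begins. There is no depth.
- robot.finish_job(): hands the job in, once; it reports no verdict.
The state is a dict: "clock": time; "qpos": joint angles; "joint_velocities": joint speeds; "joint_torque": joint torques, N m; "tool_pos": TCP position; "tool_rot": TCP orientation; "wrist_force": force on the tool from outside, world axes, zero at the start; "ft_torque": the same for the moment, N m; "width": finger opening in m.
Only numpy, scipy, OpenCV 4.12 (cv2) and the standard library are available. Lean on these libraries where they do the work, as an engineer would, in place of code of your own. Each camera call takes 0.05 s, during which the arm holds its last target. There are 200 camera calls.

## Working session

There is one attempt and no reset: what is moved stays moved. The work goes in short steps, Python scripts to look and compute and a tool call to move; the robot and the scene stay as the last step left them, time stands still between calls to the robot, and variables do not carry over. Pictures are saved under pics/ and viewed, about 8 in all and at most 12, crops included, and the job is handed in when it is done.

Besides the shell and the picture viewer there is one more tool, called after "Request:" as name(argument=value, ...), one argument or row to a line, values as JSON. apply_moves: Moves the arm, as the interface text tells. Its arguments: {"type":"object","properties":{"rows":{"type":"array","items":{"type":"array","items":{"type":"number"}}}},"required":["rows"]}

```bash
mkdir -p pics; ls
python3 - <<'E'
from bench import robot
import cv2
print(robot.sense())
for n in ("side","top"):
    f=robot.grab_frame(n); cv2.imwrite(f"pics/{n}0.png",f["image"][:,:,::-1])
    print(n,{k:v for k,v in f.items() if k!="image"})
E
```

```text
pics
{'clock': 0.0, 'qpos': array([-1.40656817e+00,  4.91580766e-01,  1.55949767e+00,  1.72300583e-05,
        1.09165022e+00, -1.05602087e-01]), 'joint_velocities': array([-6.15565418e-04, -8.44853440e-04, -1.07987952e-03,  1.13893428e-03,
       -4.93543675e-05,  5.31415896e-04]), 'joint_torque': array([-1.55285801e-03, -6.12649727e+01, -2.58191818e+01,  6.91679539e-02,
        4.81370639e-02, -8.39010977e-05]), 'tool_pos': array([ 0.16658785, -0.60212653,  0.21403196]), 'tool_rot': array([-3.14046459e+00, -1.34936680e-04,  2.69822216e-01]), 'wrist_force': array([-0.19966703,  0.12612094, -0.78886005]), 'ft_torque': array([-0.03988619,  0.03131979, -0.01770267]), 'width': 0.09521728627731164}
side {'fx': 467.32854916919734, 'fy': 467.32854916919734, 'cx': 321.551202621722, 'cy': 205.45132623223483, 'dist': array([-0.07026044,  0.        ,  0.        ,  0.        ,  0.        ]), 'R': array([[-0.89110394, -0.45370808,  0.00909596],
       [-0.30562118,  0.58519639, -0.75109312],
       [ 0.3354541 , -0.67208196, -0.66013361]]), 't': array([0.55962194, 0.20997908, 0.84233236])}
top {'fx': 490.97780757648593, 'fy': 490.97780757648593, 'cx': 323.23292914889873, 'cy': 202.9553589433954, 'dist': array([0.01404575, 0.        , 0.        , 0.        , 0.        ]), 'R': array([[ 0.0054125 , -0.99996843, -0.00581828],
       [-0.98602874, -0.00436817, -0.16651799],
       [ 0.16648732,  0.00663827, -0.98602125]]), 't': array([0.10272265, 0.57905259, 0.88868496])}
```

View pics/side0.png

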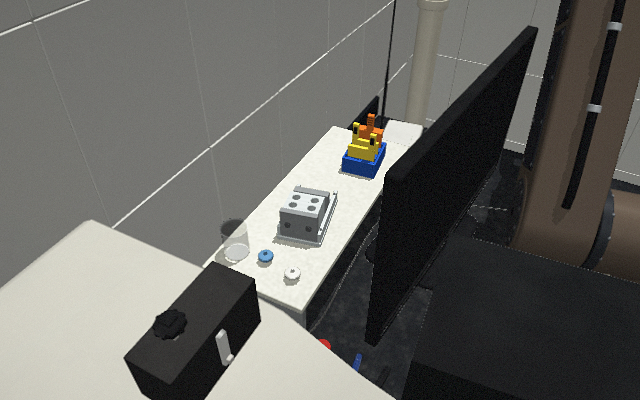

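View pics/top0.png

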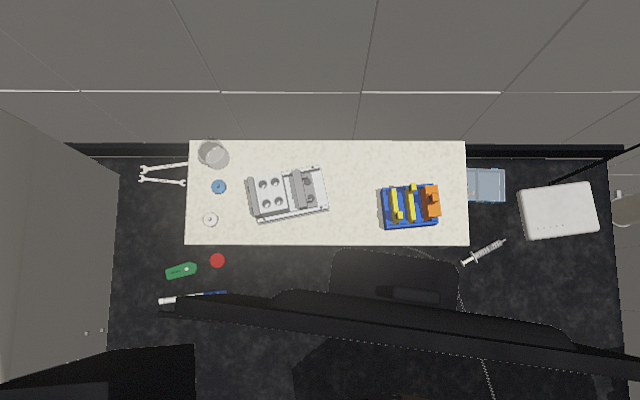

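The side view has the stand at about (363,150), the carrier at (308,213), the beaker at (234,240) and the filters at (265,257) and (292,274). The top view has the block at (270,195), the stop at (305,190) and the stand at (408,207). I'll zoom in on the top view next.

Run:
```python
import cv2,numpy as np
t=cv2.imread("pics/top0.png"); s=cv2.imread("pics/side0.png")
a=cv2.resize(t[155:230,240:340],None,fx=4,fy=4,interpolation=cv2.INTER_CUBIC)
b=cv2.resize(t[170:245,370:470],None,fx=4,fy=4,interpolation=cv2.INTER_CUBIC)
c=cv2.resize(s[175:250,265:365],None,fx=4,fy=4,interpolation=cv2.INTER_CUBIC)
d=cv2.resize(s[105:180,320:420],None,fx=4,fy=4,interpolation=cv2.INTER_CUBIC)
cv2.imwrite("pics/z0.png",np.vstack([np.hstack([a,b]),np.hstack([c,d])]))
```

```text
(no output)
```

View pics/z0.png

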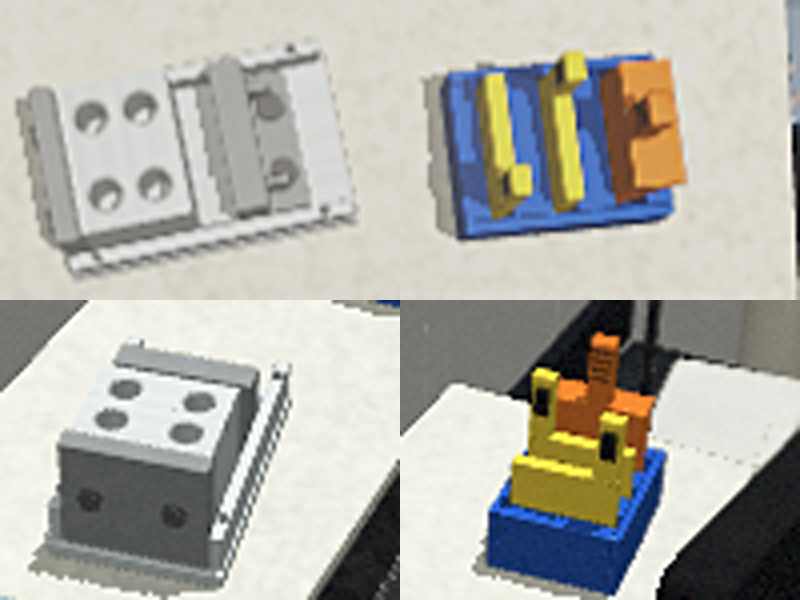

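The crops show the carrier yawed about +10° and the stand about +5°. The end wall is on the image left, towards world +y. The left shim has its tab at -x, so it is shim_b. The middle shim, with its tab at +x, is shim_a. The wedge is on the right. Next I'll cast rays to find the poses.

```bash
cat > h.py <<'E'
import numpy as np,cv2
from bench import robot
def cam(f): return np.array([[f["fx"],0,f["cx"]],[0,f["fy"],f["cy"]],[0,0,1.]])
def ray(f,uv):
    n=cv2.undistortPoints(np.float64(uv).reshape(-1,1,2),cam(f),f["dist"]).reshape(-1,2)
    d=np.c_[n,np.ones(len(n))]@f["R"]; return -f["R"].T@f["t"],d
def onplane(f,uv,z):
    c,d=ray(f,uv); return (c+d*((z-c[2])/d[:,2])[:,None])[:,:2]
def proj(f,X):
    return cv2.projectPoints(np.float64(X).reshape(-1,1,3),cv2.Rodrigues(f["R"])[0],f["t"],cam(f),f["dist"])[0].reshape(-1,2)
E
python3 - <<'E'
from h import *
np.set_printoptions(precision=4,suppress=True)
f=robot.grab_frame("top"); s=robot.grab_frame("side")
for g in(f,s): print("cam",-g["R"].T@g["t"])
c=lambda p,o:np.array(p)/4+o-.375
a=lambda *p:c(p,[240,155])
# bottom rail outer top edge, base plate corners
print("wall top inner edge",onplane(f,a([57,90],[78,240]),.204))
print("stop front top edge",onplane(f,a([212,65],[238,215]),.190))
print("rails",onplane(f,a([75,265],[355,215]),.148),onplane(f,a([170,78],[320,45]),.168))
for n,lo,hi,z in(("yellow",(20,120,90),(35,255,255),.198),("orange",(5,140,90),(18,255,255),.204),("blue",(105,150,50),(125,255,255),.174)):
    for nm,g in(("top",f),("side",s)):
        hsv=cv2.cvtColor(g["image"],cv2.COLOR_RGB2HSV); m=cv2.inRange(hsv,lo,hi)
        k,_,st,ce=cv2.connectedComponentsWithStats(m)
        for i in range(1,k):
            if st[i,4]>25:
                P=np.argwhere(_==i)[:,::-1].astype(np.float32) if False else np.argwhere(st is None)
                print(n,nm,st[i],ce[i],onplane(g,[ce[i]],z))
b=lambda *p:c(p,[370,170])
print("tab b top",onplane(f,b([520,175]-np.array([400,0]),[520,190]-np.array([400,0])),.232))
print("tab a top",onplane(f,b([575-400,65]),.232),"wedge tab",onplane(f,b([658-400,105]),.240))
print("stand corners",onplane(f,b([445-400,72],[655-400,55],[675-400,212],[460-400,238]),.174))
print("corners riser",onplane(f,[[188,140],[466,140],[470,246],[185,244]],.14))
print("beaker,filters",onplane(f,[[213,153],[219,187],[210,219]],.165))
E
```

```text
cam [0.4225 0.0993 0.9733]
cam [0.2803 0.6971 0.7087]
wall top inner edge [[0.5939 0.216 ]
 [0.5332 0.2059]]
stop front top edge [[0.6077 0.155 ]
 [0.5457 0.1435]]
rails [[0.5305 0.2147]
 [0.5525 0.0961]] [[0.6073 0.1741]
 [0.6218 0.1112]]
yellow top [405 183  12  40 283] [410.3357 202.3463] [[ 0.555  -0.0347]]
yellow top [389 189  14  36 226] [394.6903 206.6195] [[ 0.5479 -0.0096]]
yellow side [348 122  31  40 644] [362.3665 145.9689] [[ 0.5489 -0.0154]]
orange top [420 185  21  35 517] [429.9807 201.8491] [[ 0.5549 -0.0648]]
orange side [359 113  25  35 352] [370.1506 129.733 ] [[ 0.5548 -0.068 ]]
blue top [405 185  33  42 271] [420.4982 214.7011] [[ 0.5386 -0.055 ]]
blue top [395 190  13  36  66] [400.5455 209.7879] [[ 0.5466 -0.0225]]
blue side [342 142  44  37 710] [363.1915 163.8197] [[0.5359 0.0068]]
blue side [352 354  10  18  77] [356.4156 361.9481] [[0.377  0.3993]]
tab b top [[ 0.532  -0.0122]
 [ 0.5263 -0.012 ]]
tab a top [[ 0.5749 -0.0341]] wedge tab [[ 0.5579 -0.0637]]
stand corners [[ 0.5836  0.0093]
 [ 0.5912 -0.0778]
 [ 0.5256 -0.0839]
 [ 0.5145  0.0041]]
corners riser [[ 0.6745  0.3436]
 [ 0.6762 -0.1448]
 [ 0.4904 -0.1436]
 [ 0.4914  0.3393]]
beaker,filters [[0.6442 0.2926]
 [0.5853 0.28  ]
 [0.5311 0.2928]]
```

Run:
```python
from h import *
np.set_printoptions(precision=1,suppress=True,linewidth=150)
f=robot.grab_frame("top"); g=cv2.cvtColor(f["image"],cv2.COLOR_RGB2GRAY).astype(np.float32)
def prof(o,yaw,x0,x1,ys,z,swap=0):
    ex=np.array([np.cos(yaw),np.sin(yaw)]);ey=np.array([-ex[1],ex[0]])
    xs=np.linspace(x0,x1,60)
    X,Y=np.meshgrid(xs,ys); P=o+X[...,None]*ex+Y[...,None]*ey
    uv=proj(f,np.dstack([P,np.full(X.shape,z)])).astype(np.float32).reshape(*X.shape,2)
    return cv2.remap(g,uv,None,cv2.INTER_LINEAR).mean(1)
o=np.array([.5635,.211]);ys=np.arange(-.085,.0121,.001)
for yaw in(9.5,10.5):
  for z,a,b in((.204,-.012,.006),(.202,-.05,-.04),(.190,-.07,-.05)):
    y=np.arange(a,b,.001); print(yaw,z); 
    for xx in((-.024,-.008),(-.008,.008),(.008,.024)): print(np.c_[y*1000,prof(o,np.radians(yaw),*xx,y,z)].T[1])
    print(y*1000)
```

```text
9.5 0.204
[173.1 167.3 159.  156.6 167.1 184.9 201.5 212.2 216.9 220.8 211.1 180.7 157.  154.9 164.5 169.6 169.7 168.6]
[212.6 213.8 214.5 214.6 214.4 213.3 212.  211.4 213.1 216.5 219.8 202.8 169.3 154.1 157.9 167.9 171.1 170.4]
[169.6 168.1 162.6 156.  155.7 159.2 174.4 195.  207.4 214.1 217.7 218.7 195.7 161.6 152.9 158.5 167.5 169.5]
[-12. -11. -10.  -9.  -8.  -7.  -6.  -5.  -4.  -3.  -2.  -1.   0.   1.   2.   3.   4.   5.]
9.5 0.202
[216.7 206.7 172.5 146.  162.7 198.8 217.3 221.  220.1 214.5 203.1]
[217.1 216.6 200.7 164.1 148.9 173.9 204.4 217.3 219.2 217.6 216.2]
[214.5 216.7 212.  189.4 154.  152.1 182.8 208.5 217.7 219.3 216. ]
[-50. -49. -48. -47. -46. -45. -44. -43. -42. -41. -40.]
9.5 0.19
[171.2 171.5 171.5 171.7 172.4 173.4 169.  156.4 152.6 155.3 157.7 157.5 155.4 169.3 191.7 199.6 207.9 213.1 214.1 215.2 217.1]
[171.3 171.3 171.5 171.4 171.4 172.  172.8 166.3 154.9 154.2 157.2 159.8 159.9 157.8 154.4 165.9 196.9 212.6 216.5 215.6 215.8]
[169.8 169.4 169.  169.4 170.  170.  170.7 171.  161.6 153.6 156.4 159.5 161.7 160.8 157.9 158.8 181.6 208.7 216.5 217.8 216.9]
[-70
[... 608 characters left out ...]
206.2]
[217.2 217.7 201.7 165.7 148.7 172.5 204.4 217.1 219.1 217.5 216.1]
[210.6 212.6 205.7 177.6 147.2 157.  191.  212.9 218.5 219.3 213.5]
[-50. -49. -48. -47. -46. -45. -44. -43. -42. -41. -40.]
10.5 0.19
[171.  171.1 171.2 171.5 171.9 172.8 171.5 160.8 152.8 154.5 157.1 158.3 155.7 162.4 183.7 194.7 204.9 212.7 214.  214.9 216.2]
[171.3 171.3 171.3 171.3 171.4 172.  172.8 166.8 155.6 154.3 157.3 159.8 160.  157.9 154.4 166.8 197.  212.7 216.5 215.6 215.8]
[169.5 169.1 169.  169.5 169.9 169.9 171.2 169.6 158.6 154.1 157.5 160.3 162.  160.6 157.2 161.6 190.5 212.2 217.3 217.5 217.1]
[-70. -69. -68. -67. -66. -65. -64. -63. -62. -61. -60. -59. -58. -57. -56. -55. -54. -53. -52. -51. -50.]
```

I measure a packed gap of about 20 mm (wall inner face to stop, minus 45). One shim leaves about 12 mm for the wedge, which is under 15.1, so one shim is enough. I'll use the outer one, shim_b, with its tab at about (0.530, -0.0125). First I lift and turn, then cross over.

Request:
apply_moves(
  rows=[
    [0, 0, -0.05, 0, 0, 0.85, 0.03],
    [0, 0, -0.055, 0, 0, 0.85, 0.03],
    [0, 0, -0.055, 0, 0, 0, 0.03],
    [0, 0, -0.055, 0, 0, 0, 0.03],
    [0, 0, -0.055, 0, 0, 0, 0.03],
  ],
)

```text
clock: 0.88
tool_pos: [0.1665, -0.602, 0.4865]
tool_rot: [3.141, -0.0, 0.092]
wrist_force: [-0.3, 0.3, -0.1]
width: 0.0505
```

Request:
apply_moves(
  rows=[
    [0.034, -0.046, 0, 0, 0, 0, 0.03],
    [0.034, -0.046, 0, 0, 0, 0, 0.03],
    [0.034, -0.046, 0, 0, 0, 0, 0.03],
    [0.034, -0.046, 0, 0, 0, 0, 0.03],
    [0.034, -0.046, 0, 0, 0, 0, 0.03],
    [0.034, -0.046, 0, 0, 0, 0, 0.03],
    [0.034, -0.046, 0, 0, 0, 0, 0.03],
    [0.034, -0.046, 0, 0, 0, 0, 0.03],
    [0.034, -0.046, 0, 0, 0, 0, 0.03],
    [0.034, -0.046, 0, 0, 0, 0, 0.03],
    [0.034, -0.046, 0, 0, 0, 0, 0.03],
    [0.034, -0.046, 0, 0, 0, 0, 0.03],
  ],
)

```text
clock: 2.38
tool_pos: [0.5229, -0.0135, 0.4847]
tool_rot: [3.141, -0.0, 0.092]
wrist_force: [0.7, -0.9, 0.5]
width: 0.0303
```

```bash
cat >> h.py <<'E'
def go(x,y,z,yaw):
    "remaining shift in tool axes (tool down, after turning to yaw deg) and turn units"
    s=robot.sense(); p=s["tool_pos"]; r=s["tool_rot"]; a=np.radians(yaw); d=np.array([x,y,z])-p
    print("t %.2f pos %s rot %s w %.4f F %s"%(s["clock"],p.round(4),r.round(3),s["width"],s["wrist_force"].round(1)))
    print("shift mm",(1000*np.array([d[0]*np.cos(a)+d[1]*np.sin(a),d[0]*np.sin(a)-d[1]*np.cos(a),-d[2]])).round(1),"rz",((np.degrees(r[2])-yaw)/6).round(2))
E
python3 - <<'E'
from h import *
go(.530,-.0125,.26,5.3)
f=cv2.imread("pics/top0.png"); 
t=robot.grab_frame("top"); g=cv2.cvtColor(f,cv2.COLOR_BGR2GRAY).astype(np.float32)
o=np.array([.5635,.211]);yaw=np.radians(11)
ex=np.array([np.cos(yaw),np.sin(yaw)]);ey=np.array([-ex[1],ex[0]])
for nm,z,ya,yb in(("stop",.19,-.073,-.066),("block",.202,-.035,-.010)):
    xs=np.arange(-.045,.0451,.0015); X,Y=np.meshgrid(xs,np.linspace(ya,yb,20))
    P=o+X[...,None]*ex+Y[...,None]*ey
    uv=proj(t,np.dstack([P,np.full(X.shape,z)])).astype(np.float32).reshape(*X.shape,2)
    p=cv2.remap(g,uv,None,cv2.INTER_LINEAR).mean(0)
    print(nm,[(round(a*1000,1),int(b)) for a,b in zip(xs,p)])
cv2.imwrite("pics/side1.png",robot.grab_frame("side")["image"][:,:,::-1])
E
```

```text
t 2.38 pos [ 0.5229 -0.0135  0.4847] rot [ 3.141 -0.     0.092] w 0.0303 F [ 0.7 -0.9  0.5]
shift mm [  7.1  -0.3 224.7] rz -0.01
stop [(np.float64(-45.0), 211), (np.float64(-43.5), 190), (np.float64(-42.0), 162), (np.float64(-40.5), 141), (np.float64(-39.0), 151), (np.float64(-37.5), 205), (np.float64(-36.0), 224), (np.float64(-34.5), 217), (np.float64(-33.0), 177), (np.float64(-31.5), 105), (np.float64(-30.0), 102), (np.float64(-28.5), 136), (np.float64(-27.0), 168), (np.float64(-25.5), 174), (np.float64(-24.0), 172), (np.float64(-22.5), 172), (np.float64(-21.0), 171), (np.float64(-19.5), 171), (np.float64(-18.0), 171), (np.float64(-16.5), 171), (np.float64(-15.0), 171), (np.float64(-13.5), 170), (np.float64(-12.0), 170), (np.float64(-10.5), 171), (np.float64(-9.0), 171), (np.float64(-7.5), 171), (np.float64(-6.0), 171), (np.float64(-4.5), 171), (np.float64(-3.0), 172), (np.float64(-1.5), 172), (np.float64(0.0), 171), (np.float64(1.5), 171), (np.float64(3.0), 171), (np.float64(4.5), 171), (np.float64(6.0), 171), (np.float64(7.5), 171), (np.float64(9.0), 171), (np.float64(10.5), 170
[... 1426 characters left out ...]
15), (np.float64(4.5), 214), (np.float64(6.0), 214), (np.float64(7.5), 215), (np.float64(9.0), 214), (np.float64(10.5), 207), (np.float64(12.0), 199), (np.float64(13.5), 197), (np.float64(15.0), 187), (np.float64(16.5), 165), (np.float64(18.0), 146), (np.float64(19.5), 146), (np.float64(21.0), 150), (np.float64(22.5), 159), (np.float64(24.0), 183), (np.float64(25.5), 206), (np.float64(27.0), 215), (np.float64(28.5), 214), (np.float64(30.0), 213), (np.float64(31.5), 214), (np.float64(33.0), 214), (np.float64(34.5), 214), (np.float64(36.0), 215), (np.float64(37.5), 214), (np.float64(39.0), 214), (np.float64(40.5), 214), (np.float64(42.0), 214), (np.float64(43.5), 214), (np.float64(45.0), 214)]
```

Request:
apply_moves(
  rows=[
    [0.004, 0, 0.055, 0, 0, 0, 0.03],
    [0.003, 0, 0.055, 0, 0, 0, 0.03],
    [0, 0, 0.055, 0, 0, 0, 0.03],
    [0, 0, 0.055, 0, 0, 0, 0.03],
    [0, 0, 0.04, 0, 0, 0, 0.03],
    [0, 0, 0.022, 0, 0, 0, 0.03],
    [0, 0, 0, 0, 0, 0, 0.03],
    [0, 0, 0, 0, 0, 0, 0],
    [0, 0, 0, 0, 0, 0, 0],
    [0, 0, 0, 0, 0, 0, 0],
  ],
)

```text
clock: 3.72
tool_pos: [0.5295, -0.0148, 0.2035]
tool_rot: [3.141, -0.001, 0.092]
wrist_force: [-0.2, -0.3, 4.1]
width: 0.0081
```

Run:
```python
from h import *
go(.530,-.0125,.203,5.3)
c=lambda n,r: cv2.resize(robot.grab_frame(n)["image"][r[0]:r[1],r[2]:r[3],::-1],None,fx=3,fy=3,interpolation=cv2.INTER_CUBIC)
cv2.imwrite("pics/z1.png",np.hstack([c("top",(130,260,350,480)),c("side",(60,190,300,430))])[:, :780])
```

```text
t 3.73 pos [ 0.5295 -0.0148  0.2035] rot [ 3.141e+00 -1.000e-03  9.200e-02] w 0.0081 F [-0.2 -0.3  4.1]
shift mm [ 0.7 -2.2  0.5] rz -0.01
```

View pics/z1.png

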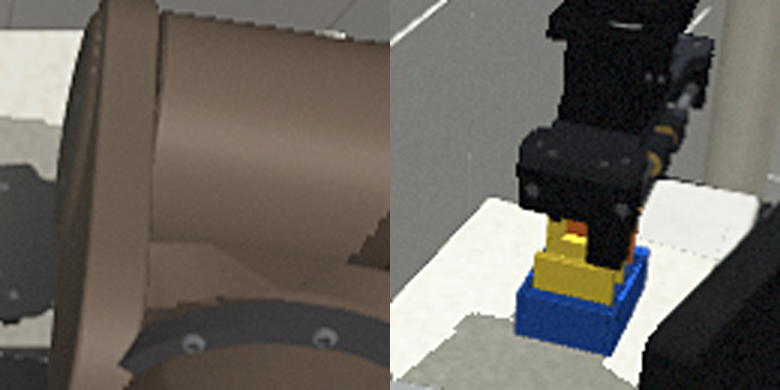

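Shim_b is gripped: width 8.1 mm, fingers on its tab near (605,240) in the side crop. The arm hides the top view. I'll lift, turn to 11° and carry it over.

Request:
apply_moves(
  rows=[
    [0, 0, -0.01, 0, 0, 0, 0],
    [0, 0, -0.025, 0, 0, 0, 0],
    [0, 0, -0.035, 0, 0, 0, 0],
    [0, 0, -0.03, 0, 0, -0.95, 0],
    [0.0145, -0.04, 0, 0, 0, 0, 0],
    [0.0145, -0.04, 0, 0, 0, 0, 0],
    [0.0145, -0.04, 0, 0, 0, 0, 0],
    [0.0145, -0.04, 0, 0, 0, 0, 0],
    [0, 0, 0, 0, 0, 0, 0],
    [0, 0, 0, 0, 0, 0, 0],
  ],
)

```text
clock: 5.08
tool_pos: [0.5556, 0.1532, 0.3028]
tool_rot: [3.141, 0.0, 0.192]
wrist_force: [0.5, -0.2, 0.1]
width: 0.0078
```

Run:
```python
from h import *
go(.5559,.1527,.209,11)
s=robot.grab_frame("side"); cv2.imwrite("pics/s2.png",s["image"][:,:,::-1])
cv2.imwrite("pics/z2.png",np.hstack([cv2.resize(s["image"][130:250,250,None] if 0 else s["image"][110:250,255:355,::-1],None,fx=4,fy=4,interpolation=cv2.INTER_CUBIC),cv2.resize(robot.grab_frame("top")["image"][110:250,240:340,::-1],None,fx=4,fy=4,interpolation=cv2.INTER_CUBIC)]))
```

```text
t 5.08 pos [0.5556 0.1532 0.3028] rot [3.141 0.    0.192] w 0.0078 F [ 0.5 -0.2  0.1]
shift mm [ 0.2  0.6 93.8] rz -0.0
```

View pics/z2.png

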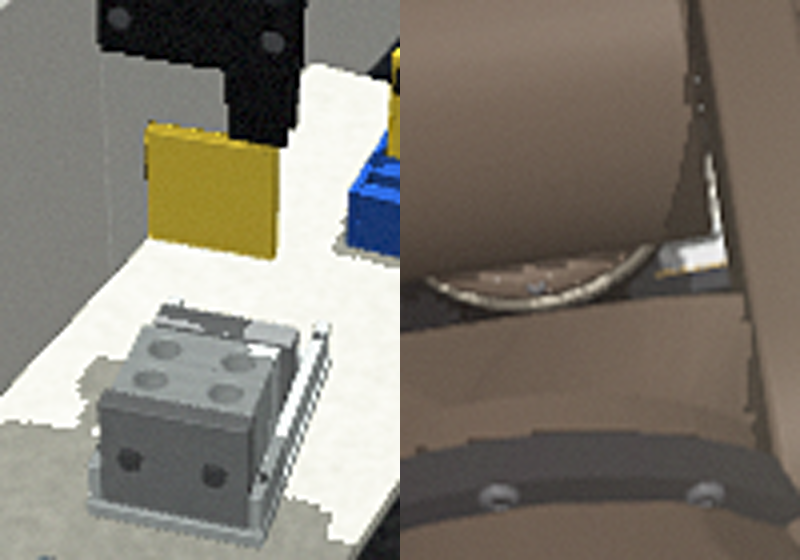

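Run:
```python
from h import *
np.set_printoptions(precision=1,suppress=True)
s=robot.grab_frame("side")
o=np.array([.5635,.211]);yaw=np.radians(11)
ex=np.array([np.cos(yaw),np.sin(yaw)]);ey=np.array([-ex[1],ex[0]])
def C(p,z,off=(255,110)):
    P=onplane(s,np.array(p)/4+np.array(off)-.375,z)-o; return np.c_[P@ex,P@ey]*1000
p=robot.sense()["tool_pos"][:2]-o; print("tcp",p@ex*1000,p@ey*1000)
print("shim bottom +y edge",C([[148,240],[276,259]],.2433))
print("shim top +y edge",C([[148,132],[278,152]],.2973))
# from z0 (side crop at (265,175), drawn at y offset 300)
print("block top -y edge",C([[110,371-300],[243,388-300]],.202,(265,175)))
print("stop top +y.. edge",C([[123,360-300],[250,385-300]],.190,(265,175)))
print("wall top outer edge",C([[62,437-300],[210,460-300]],.204,(265,175)))
```

```text
tcp -18.726588554855947 -55.94206666549536
shim bottom +y edge [[ 28.6 -51.1]
 [-25.6 -53.8]]
shim top +y edge [[ 26.5 -50.5]
 [-26.3 -51.8]]
block top -y edge [[ 26.1 -42.3]
 [-30.9 -47.7]]
stop top +y.. edge [[ 28.1 -64.6]
 [-29.6 -64.2]]
wall top outer edge [[ 30.5   5.2]
 [-30.9   1.3]]
```

Request:
apply_moves(
  rows=[
    [-0.0015, -0.001, 0.02, 0, 0, 0, 0],
    [0, 0, 0.015, 0, 0, 0, 0],
    [0, 0, 0.01, 0, 0, 0, 0],
    [0, 0, 0.008, 0, 0, 0, 0],
    [0, 0, 0.008, 0, 0, 0, 0],
  ],
)

```text
clock: 5.85
tool_pos: [0.5543, 0.1541, 0.2413]
tool_rot: [3.141, -0.0, 0.191]
wrist_force: [0.7, -0.1, -0.2]
width: 0.0082
```

Request:
apply_moves(
  rows=[
    [0, 0, 0.008, 0, 0, 0, 0],
    [0, 0, 0.008, 0, 0, 0, 0],
    [0, 0, 0.008, 0, 0, 0, 0],
    [0, 0, 0.005, 0, 0, 0, 0],
  ],
)

```text
clock: 6.35
tool_pos: [0.5541, 0.1541, 0.212]
tool_rot: [3.141, 0.0, 0.191]
wrist_force: [0.6, -0.4, 0.2]
width: 0.0077
```

Request:
apply_moves(
  rows=[
    [0, 0, 0.002, 0, 0, 0, 0],
    [0, 0, 0.0015, 0, 0, 0, 0],
    [0, -0.002, 0, 0, 0, 0, 0],
    [0, -0.002, 0, 0, 0, 0, 0],
    [0, -0.002, 0, 0, 0, 0, 0],
    [0, 0, 0, 0, 0, 0, 0],
  ],
)

```text
clock: 7.1
tool_pos: [0.5536, 0.1584, 0.2094]
tool_rot: [3.138, -0.001, 0.192]
wrist_force: [2.3, -11.8, 0.7]
width: 0.0076
```

Request:
apply_moves(
  rows=[
    [0, -0.001, 0, 0, 0, 0, 0],
    [0, -0.001, 0, 0, 0, 0, 0],
  ],
)

```text
clock: 7.35
tool_pos: [0.5536, 0.1588, 0.2094]
tool_rot: [3.135, -0.001, 0.192]
wrist_force: [4.6, -24.9, 0.6]
width: 0.0079
```

Request:
apply_moves(
  rows=[
    [0, 0.0018, 0, 0, 0, 0, 0],
    [0, 0, 0.001, 0, 0, 0, 0],
    [0, 0, 0.001, 0, 0, 0, 0],
    [0, 0, 0.0005, 0, 0, 0, 0],
    [0, 0, 0, 0, 0, 0, 0],
  ],
)

```text
clock: 7.98
tool_pos: [0.5537, 0.1583, 0.2075]
tool_rot: [3.138, -0.002, 0.192]
wrist_force: [1.1, -12.5, 5.9]
width: 0.0075
```

Request:
apply_moves(
  rows=[
    [0, 0.0008, -0.0003, 0, 0, 0, 0],
    [0, 0, 0, 0, 0, 0, 0.016],
    [0, 0, 0, 0, 0, 0, 0.026],
    [0, 0, 0, 0, 0, 0, 0.026],
    [0, 0, -0.01, 0, 0, 0, 0.026],
    [0, 0, -0.03, 0, 0, 0, 0.026],
    [0, 0, -0.05, 0, 0, 0, 0.026],
    [0, 0, -0.02, 0, 0, 0.45, 0.026],
    [0, 0, 0, 0, 0, 0.5, 0.026],
  ],
)

```text
clock: 9.1
tool_pos: [0.5535, 0.1596, 0.3196]
tool_rot: [-3.141, -0.004, 0.09]
wrist_force: [0.5, 0.0, -0.6]
width: 0.0261
```

Run:
```python
from h import *
go(.5555,-.0655,.26,5.3)
s=robot.grab_frame("side"); cv2.imwrite("pics/s3.png",s["image"][:,:,::-1])
cv2.imwrite("pics/z3.png",cv2.resize(s["image"][140:260,255:375,::-1],None,fx=4,fy=4,interpolation=cv2.INTER_CUBIC))
```

```text
t 9.10 pos [0.5535 0.1596 0.3196] rot [-3.141 -0.004  0.09 ] w 0.0261 F [ 0.5  0.  -0.6]
shift mm [-18.8 224.3  59.6] rz -0.02
```

View pics/z3.png

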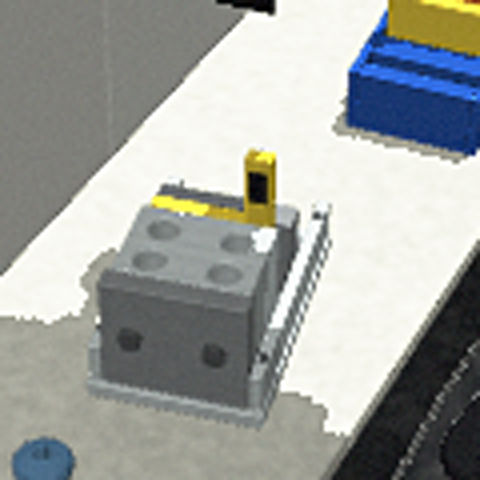

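The shim stands flush against the block at crop (240,205), with its tab at (260,185). Next is the wedge.

Request:
apply_moves(
  rows=[
    [-0.0035, 0.045, 0, 0, 0, 0, 0.026],
    [-0.0035, 0.045, 0, 0, 0, 0, 0.026],
    [-0.0035, 0.045, 0, 0, 0, 0, 0.026],
    [-0.0035, 0.045, 0, 0, 0, 0, 0.026],
    [-0.0033, 0.044, 0, 0, 0, 0, 0.026],
    [0, 0, 0.035, 0, 0, 0, 0.026],
    [0, 0, 0.025, 0, 0, 0, 0.026],
  ],
)

```text
clock: 10.02
tool_pos: [0.5561, -0.0658, 0.2561]
tool_rot: [-3.141, 0.001, 0.091]
wrist_force: [0.2, 0.2, -0.2]
width: 0.0262
```

Run:
```python
from h import *
go(.557,-.0655,.208,5.3)
```

```text
t 10.03 pos [ 0.5561 -0.0658  0.2561] rot [-3.141e+00  1.000e-03  9.100e-02] w 0.0262 F [ 0.2  0.2 -0.2]
shift mm [ 1.  -0.2 48.1] rz -0.01
```

Request:
apply_moves(
  rows=[
    [0.001, 0, 0.025, 0, 0, 0, 0.026],
    [0, 0, 0.015, 0, 0, 0, 0.026],
    [0, 0, 0.006, 0, 0, 0, 0.026],
    [0, 0, 0.001, 0, 0, 0, 0.026],
    [0, 0, 0, 0, 0, 0, 0],
    [0, 0, 0, 0, 0, 0, 0],
    [0, 0, 0, 0, 0, 0, 0],
  ],
)

```text
clock: 10.9
tool_pos: [0.5576, -0.065, 0.2105]
tool_rot: [3.142, -0.001, 0.092]
wrist_force: [-1.2, 2.0, 4.2]
width: 0.0097
```

Run:
```python
from h import *
go(.557,-.0655,.208,5.3)
```

```text
t 10.90 pos [ 0.5576 -0.065   0.2105] rot [ 3.142e+00 -1.000e-03  9.200e-02] w 0.0097 F [-1.2  2.   4.2]
shift mm [-0.6  0.4  2.5] rz -0.01
```

Request:
apply_moves(
  rows=[
    [0, 0, -0.01, 0, 0, 0, 0],
    [0, 0, -0.03, 0, 0, 0, 0],
    [0, 0, -0.04, 0, 0, -0.45, 0],
    [0, 0, -0.036, 0, 0, -0.5, 0],
    [0.012, -0.042, 0, 0, 0, 0, 0],
    [0.012, -0.042, 0, 0, 0, 0, 0],
    [0.012, -0.042, 0, 0, 0, 0, 0],
    [0.012, -0.042, 0, 0, 0, 0, 0],
    [0.012, -0.042, 0, 0, 0, 0, 0],
    [0, 0, 0, 0, 0, 0, 0],
  ],
)

```text
clock: 12.15
tool_pos: [0.5762, 0.1548, 0.3262]
tool_rot: [-3.142, -0.0, 0.194]
wrist_force: [-0.1, 0.4, 0.5]
width: 0.0099
```

Run:
```python
from h import *
go(.5763,.1534,.2565,11)
s=robot.grab_frame("side"); cv2.imwrite("pics/s4.png",s["image"][:,:,::-1])
cv2.imwrite("pics/z4.png",cv2.resize(s["image"][100:250,255:355,::-1],None,fx=4,fy=4,interpolation=cv2.INTER_CUBIC))
```

```text
t 12.15 pos [0.5762 0.1548 0.3262] rot [-3.142 -0.     0.194] w 0.0099 F [-0.1  0.4  0.5]
shift mm [-0.2  1.4 69.7] rz 0.02
```

View pics/z4.png

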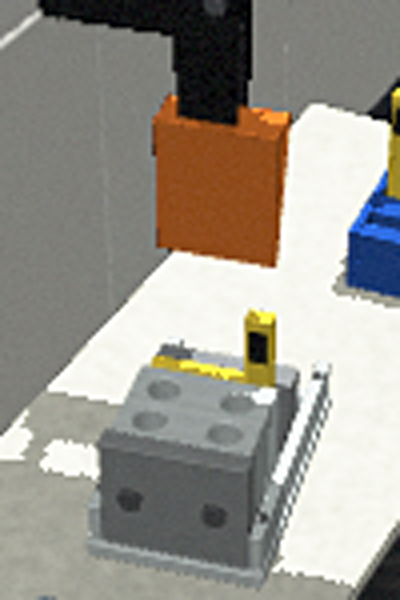

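The wedge hangs straight with its flat face towards the shim. I'll lower it with a small clearance.

Request:
apply_moves(
  rows=[
    [0, 0.0024, 0.02, 0, 0, 0, 0],
    [0, 0, 0.02, 0, 0, 0, 0],
    [0, 0, 0.012, 0, 0, 0, 0],
    [0, 0, 0.006, 0, 0, 0, 0],
    [0, 0, 0.006, 0, 0, 0, 0],
    [0, 0, 0.006, 0, 0, 0, 0],
  ],
)

```text
clock: 12.95
tool_pos: [0.577, 0.15, 0.256]
tool_rot: [3.141, -0.001, 0.191]
wrist_force: [-0.4, 0.2, -0.4]
width: 0.0096
```

Request:
apply_moves(
  rows=[
    [0, 0, 0.004, 0, 0, 0, 0],
    [0, 0, 0.004, 0, 0, 0, 0],
    [0, 0, 0.003, 0, 0, 0, 0],
  ],
)

```text
clock: 13.32
tool_pos: [0.5768, 0.1503, 0.2448]
tool_rot: [-3.141, -0.0, 0.191]
wrist_force: [-0.7, 1.4, 1.2]
width: 0.0101
```

Request:
apply_moves(
  rows=[
    [0, -0.0025, 0, 0, 0, 0, 0],
    [0, 0, 0.003, 0, 0, 0, 0],
    [0, 0, 0.003, 0, 0, 0, 0],
    [0, -0.0005, 0.001, 0, 0, 0, 0],
  ],
)

```text
clock: 13.82
tool_pos: [0.5762, 0.153, 0.2376]
tool_rot: [3.141, 0.0, 0.191]
wrist_force: [0.6, 0.3, -0.4]
width: 0.0096
```

Request:
apply_moves(
  rows=[
    [0, -0.0005, 0.002, 0, 0, 0, 0],
    [0, -0.0005, 0.002, 0, 0, 0, 0],
    [0, 0, 0, 0, 0, 0, 0],
  ],
)

```text
clock: 14.2
tool_pos: [0.5764, 0.1537, 0.2341]
tool_rot: [3.141, -0.001, 0.191]
wrist_force: [1.4, -5.1, 0.5]
width: 0.0099
```

Request:
apply_moves(
  rows=[
    [0, 0.0003, 0.002, 0, 0, 0, 0],
    [0, 0, 0.0015, 0, 0, 0, 0],
    [0, 0, 0, 0, 0, 0, 0],
  ],
)

```text
clock: 14.58
tool_pos: [0.5768, 0.1539, 0.2326]
tool_rot: [3.141, -0.003, 0.192]
wrist_force: [-1.5, -2.6, 17.7]
width: 0.0099
```

Request:
apply_moves(
  rows=[
    [0, 0, 0.0015, 0, 0, 0, 0],
    [0, 0, 0.001, 0, 0, 0, 0],
    [0, 0, 0, 0, 0, 0, 0],
  ],
)

```text
clock: 14.95
tool_pos: [0.5772, 0.154, 0.232]
tool_rot: [3.141, -0.006, 0.192]
wrist_force: [-6.6, -3.0, 31.6]
width: 0.0097
```

Request:
apply_moves(
  rows=[
    [-0.0003, 0, 0.0008, 0, 0, 0, 0],
    [0, 0, 0, 0, 0, 0, 0],
    [0, 0, 0, 0, 0, 0, 0],
  ],
)

```text
clock: 15.32
tool_pos: [0.5773, 0.154, 0.2318]
tool_rot: [3.141, -0.008, 0.191]
wrist_force: [-5.2, -3.2, 36.1]
width: 0.0097
```

Run:
```python
from h import *
go(.5763,.1534,.232,11); print(robot.sense()["ft_torque"])
s=robot.grab_frame("side")["image"][:,:,::-1]
cv2.imwrite("pics/z5.png",np.hstack([cv2.resize(s[140:250,260:360],None,fx=4,fy=4,interpolation=cv2.INTER_CUBIC),cv2.resize(cv2.imread("pics/side0.png")[140:250,260:360],None,fx=4,fy=4,interpolation=cv2.INTER_CUBIC)]))
```

```text
t 15.32 pos [0.5773 0.154  0.2318] rot [ 3.141 -0.008  0.191] w 0.0097 F [-5.2 -3.2 36.1]
shift mm [-1.1  0.4 -0.2] rz -0.0
[-0.62798645  1.10242373  0.24026504]
```

View pics/z5.png

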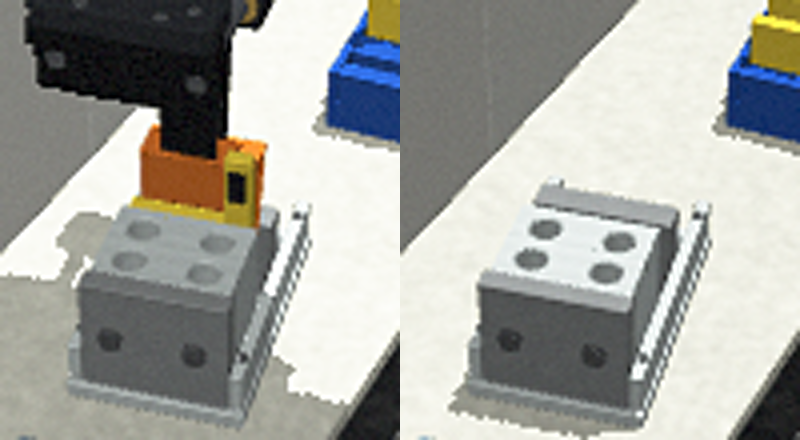

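The wedge sits behind the shim at crop (205,175), and the shim is flush with the block. It stopped moving at about 36 N down with the sideways forces nearly balanced, so I'm handing in.

Run:
```python
from h import *
print(robot.sense()["wrist_force"],robot.sense()["width"]); print(robot.finish_job())
```

```text
[-5.61111509 -3.06874427 35.29515744] 0.009719594168543396
the job is handed in; nothing more can be done
None
```

I stood one shim (shim_b) against the block and used it to slide the block up to the end wall, where the force rose to about 25 N. I then pushed the wedge in between shim and stop until it was tight and handed in still gripping and pressing. Shim_a stayed in the stand.

**Last checks:**
- **Tightness:** the wedge stopped with its tip about 17 mm above the floor. The last 0.8 mm commanded gave only 0.2 mm of travel.
- **Forces:** the wedge carried about 35 N down at hand-in, with only 3 N net across the gap, so both sides press. A 5–6 N force along x remained.
- **Grip and position:** the grip width held at 9.7 mm on the 10 mm tab. The side view showed the shim flush with the block and the wedge behind it.
- **Bystanders:** the arm never went near the beaker or filters, but I did not check them in a final picture.
- **Disagreement:** my camera estimates of the packed gap were 18 and 20 mm, while the wedge height gives about 17.9 mm. All three call for one shim.

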